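# Shut down the thermal cycler

### The job

The small thermal cycler on the bench has finished its run and is only holding the tubes cold: shut it down by pressing with the fingertips alone. First press the red stop key to end the hold, then push down the orange paddle of the lid catch and let the lid spring up by itself until it stands open, and only then switch the mains off by pressing down the raised near end of the black rocker (without mains the lid lock no longer opens). Do not press the green start key, do not force the lid by hand, and leave the things around the machine where they are.

Things in the scene. Friction and masses are not known exactly. Their poses are not given: they have to be found in the camera images.
- cycler: Thermal cycler: off-white bench machine, fixed, 230 mm deep (x), 230 mm wide (y), deck 100 mm high, shut lid's top 138 mm. Origin under its centre, x to its rear, y to its left. Its front 80 mm is a panel rising rearward at 20 degrees, outward normal (-0.34, 0, 0.94) here; left to right: display, red stop key, green start key, black rocker; the orange paddle lies behind the keys.
- panel_centre (a point): Point on the surface of the control panel, mid-width, 42 mm up the slope from the front edge.
- stop_key_top (a point): Centre of the top of the red stop key, 24 mm wide (y) by 20 mm, standing 6 mm proud of the panel. Its axes: x up the slope, y to the left, z out of the panel. Pressed along -z.
- stop_key (a joint): Travel of the stop key in m: 0 released, 0.004 fully down; a spring pushes it back, about 1.5 N to start moving and 5 N fully down.
- start_key_top (a point): Centre of the top of the green start key, 48 mm to the right of the stop key and of the same size. Not to be pressed.
- start_key (a joint): Travel of the start key in m: 0 released, 0.004 fully down.
- paddle_top (a point): Centre of the top of the orange paddle of the lid catch, 58 mm wide (y) by 18 mm, its top 8.5 mm proud of the panel and its rear edge 8 mm in front of the lid. Pressed into the panel (against the panel's normal) it swings about an axis along y under the front edge of the lid; its centre goes down by up to 6 mm.
- catch (a joint): Angle of the lid catch in rad: 0 at rest, 0.20 fully pressed; the hook lets the lid go at about 0.12. A spring returns it; about 2 N at the paddle to start and 5 N fully down.
- lid_front (a point): Middle of the lid's front edge, near its top; the lid is 146 mm long (x) and 212 mm wide, hinged along the machine's rear.
- lid (a joint): Angle of the lid in rad: 0 shut and held by the catch, 1.25 standing open against its stop. Once released, a spring lifts it by itself in about 2 s and keeps it up; it pushes with about 1 N at its front edge.
- rocker_near_end (a point): Point on top of the near half of the black mains rocker, 14 mm from its pivot toward the robot; this half stands up about 8 mm at its end while the mains is on. The rocker is 40 mm long (up the slope) and 21 mm wide; each half is a flat face and the two make a shallow V.
- rocker_far_end (a point): Point on top of the far half of the rocker, 14 mm from its pivot; lies flat while the mains is on.
- rocker (a joint): Angle of the mains rocker in rad: 0 on (near half raised), 0.40 off (near half flat, far half raised). It snaps over the middle at 0.20 and stays; about 4 N on the raised end turns it.
- timer: Small white bench timer, 60x64x17 mm, lying loose to the left of the machine; origin under its centre. Leave alone.
- bottle: Small white bottle with green cap, 33 mm across and 60 mm high, loose to the left of the machine; origin under its centre. Leave alone.
- pen: White ballpoint pen, 142 mm long and 14 mm high, lying loose in front of the machine; origin under its centre. Leave alone.

How it is judged:
By the outcome, as a careful person would: the job done as asked, in the order asked, and still so for the second after the job is handed in, with the robot touching nothing.
It also fails if it takes over 38 s, if anything falls off the work surface, if the arm or the gripper's body presses on something with over 40 N, if the wrist force passes 120 N, or if a joint passes its speed limit or range.

### The arm

A 6-joint arm with a two-finger parallel gripper is mounted at the origin on a cart in front of the work surface, level with it; the furniture and walls round the work are solid. World frame = base frame: x ahead of the robot, y to its left, z up, the work surface at z = 0. Lengths are in mm, angles in rad, forces in N, time in s.
With the tool pointing down it reaches from about 250 to 725 mm from the base axis. Payload 9.7 kg.
Tool frame: the origin (TCP) lies midway between the tips of the shut fingers; the grasp point (between the pads) lies hold_point_z behind it (hold_point_z is the distance from the TCP to the grasp point, in mm); z points along the fingers, y is the line along which they close (so a half turn about z gives the same grasp; the last joint's range is limited). The gripper opens to 85 mm and grips with 20 to 120 N. Pads are 22 mm wide; open, the fingers measure 114 mm over their backs; the gripper's body (76 mm by 85 mm) begins 54 mm behind the grasp point. The pads swing forward as they close: fully open they stand 13 mm farther back than shut.
Start: joints at [-1.32, 0.087, 0.176, 1.66, 0, 1.571], TCP at [136.496, -532.791, 231.284] pointing down, gripper open.
Joint ranges: [-3.13, 3.13], [-0.85, 1.81], [-1.15, 1.24], [-2.2, 2.28], [-1.44, 1.52], [-3.14, 3.14]. Speed limits (rad/s): [2.22, 2.22, 2.57, 3.14, 3.14, 3.14].

### API

Orientations are given as a unit quaternion [x, y, z, w].
In Python, from station import * gives the robot as it stands.
- The arm moves only by the tool apply_moves, never from a script. Its argument "rows" is a list of rows, each a list of 4 numbers: the shift along the tool's x, y, z in cm, then the turn about the tool's z in degrees. A call has 1 to 10 rows; each row shifts and turns the commanded pose from where the row before left it, along the tool's axes as they then stand; what a row does not reach is not made up. A row lasts 1/12 s, in which the tool goes at most 41.7 mm and 7.16 degrees, less where a joint would pass 70% of its speed; a pose out of reach is approached as far as the arm can. A call with a gripper value outside its range is refused whole. "hand" is the opening, from -1 (shut) to 1 (fully open), so that 0 is half open, set as the call begins (left out, the last holds). The fingers move at their own pace and stop on an object; "force" is the grip in N (left out, the last holds). Time passes only in rows, so rows that do not move let the fingers close. It gives the time, the measured TCP pose, the force, the opening and the grip force at its end, in the units of the state.
- state(): the state, without advancing time (a new reading comes with each control period).
- snapshot(name): name is "scene" or "side" or "wrist"; returns (picture, depth): 400x640x3 uint8, red, green, blue; 400x640 float32, mm along the optical axis (not along the pixel's ray), 0 where there is no reading.
- camera_params(name): a dict with "vertical_fov" (degrees; the focal length in pixels is half the picture's height over the tangent of half this angle, whatever the lens; pixels are square), "cx", "cy" (the principal point, pixels), "k1" (the pictures are not rectified: a ray, as slopes to the right and down, at radius r is drawn at 1 + k1 r^2 times it, then the intrinsics apply), "world_from_camera" (4x4, takes a point from camera to world coordinates); the wrist camera has in their place "tool_from_camera" (4x4, takes a point from camera to tool coordinates, whose origin is the TCP and whose axes are the flange's). Camera axes: x right, y up, looking along -z (the intrinsics and any distortion apply to the point x, -y, -z); pixel columns grow to the right and rows downward; lengths in mm; the calibration is good to about 2 mm. A picture is of the moment at which its call begins: read the wrist's pose just before it. camera_params takes no time and is no camera call.
- job_done(): hands the job in; it is judged then, once.
The state is a dict: "clock": time; "qpos": joint angles; "dq": joint speeds; "effort": joint torques, N m; "ee_pos": TCP position; "eef_rot": TCP orientation; "wrist_force": force on the tool from outside, world axes, zero at the start; "wrist_torque": the same for the moment, N m; "finger_gap": finger opening in mm; "finger_force": force on a finger pad.
Only numpy, scipy, OpenCV 4.12 (cv2) and the standard library are available. Lean on these libraries where they do the work, as an engineer would, in place of code of your own. Each camera call takes 0.05 s, during which the arm holds its last target. There are 200 camera calls.

## Working session

There is one attempt and no reset: what is moved stays moved. The work goes in short steps, Python scripts to look and compute and a tool call to move; the robot and the scene stay as the last step left them, time stands still between calls to the robot, and variables do not carry over. Pictures are saved under pics/ and viewed, at most 10 in all, crops included, and the job is handed in when it is done.

Besides the shell and the picture viewer there is one more tool, called after ">>>" as name([rows], argument=value, ...), one row to a line, values as JSON. apply_moves: Moves the arm, as the interface text tells. Its arguments: {"type":"object","properties":{"rows":{"type":"array","items":{"type":"array","items":{"type":"number"}}},"hand":{"type":"number"},"force":{"type":"number"}},"required":["rows"]}

```bash
mkdir -p pics; cat > h.py <<'E'
from station import *
import numpy as np, cv2
from scipy.spatial.transform import Rotation as R
def cam(name,st=None):
    p=camera_params(name); f=200/np.tan(np.radians(p["vertical_fov"])/2)
    if name=="wrist":
        T=np.eye(4);T[:3,:3]=R.from_quat(st["eef_rot"]).as_matrix();T[:3,3]=st["ee_pos"]
        T=T@np.array(p["tool_from_camera"])
    else: T=np.array(p["world_from_camera"])
    return p,f,T
def pts(name,uv,depth,st=None):
    p,f,T=cam(name,st); uv=np.atleast_2d(uv).astype(float)
    K=np.array([[f,0,p["cx"]],[0,f,p["cy"]],[0,0,1]])
    n=cv2.undistortPoints(uv.reshape(-1,1,2),K,np.array([p["k1"],0,0,0.])).reshape(-1,2)
    d=np.array(depth).reshape(-1)
    c=np.c_[n[:,0]*d,-n[:,1]*d,-d]
    return c@T[:3,:3].T+T[:3,3]
def save(n,im): cv2.imwrite("pics/"+n+".png",im[:,:,::-1])
E
python3 - <<'E'
from h import *
for n in("scene","side"):
    im,d=snapshot(n); save(n,im); np.save(n+"_d.npy",d); np.save(n+"_i.npy",im)
print(state()); print(camera_params("wrist"))
E
```

```text
{'clock': 0.1, 'qpos': array([-1.31998813e+00,  8.74108099e-02,  1.75242649e-01,  1.65977749e+00,
        3.45629162e-05,  1.57080483e+00]), 'dq': array([-0.00067109, -0.00147937,  0.00267088,  0.00094775, -0.00090344,
       -0.0006693 ]), 'effort': array([ 5.87956019e-04, -5.21560407e+01,  4.65655768e+01,  1.59729581e-02,
        1.21895600e-04,  6.86635218e-06]), 'ee_pos': array([ 136.46636072, -532.60968024,  230.6658243 ]), 'eef_rot': array([ 9.92147574e-01,  1.25071421e-01, -5.47328622e-05, -5.72310105e-04]), 'wrist_force': array([ 0.15156   , -0.9933479 ,  0.49495082]), 'wrist_torque': array([-0.04078726, -0.03336965,  0.02040786]), 'finger_force': 0.0, 'finger_gap': 85.21641552136958}
{'vertical_fov': 62.33953842860821, 'cx': 322.5898186602162, 'cy': 203.699663119585, 'k1': -0.01519010360767791, 'tool_from_camera': array([[ 3.64054179e-04,  9.47368853e-01,  3.20143910e-01,
         8.02209509e+01],
       [ 9.99999441e-01, -6.62751493e-04,  8.24054862e-04,
        -1.23467368e+00],
       [ 9.92859765e-04,  3.20143431e-01, -9.47368565e-01,
        -1.42464398e+02],
       [ 0.00000000e+00,  0.00000000e+00,  0.00000000e+00,
         1.00000000e+00]])}
```

View pics/scene.png

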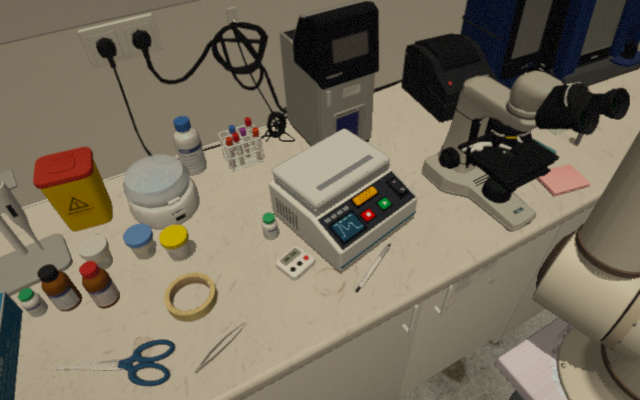

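View pics/side.png

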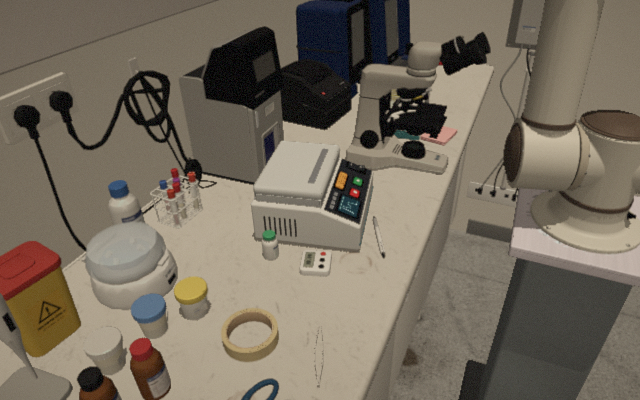

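The scene view shows the machine at about (345,200), with the red key at (369,215), green key (384,203), paddle (365,196) and rocker (399,187). In the side view the keys are near (355,188), and the microscope stands to the right of the machine.

```bash
cat >> h.py <<'E'
def blob(im,box,col):
    h=cv2.cvtColor(im,cv2.COLOR_RGB2HSV); H,S,V=cv2.split(h)
    m={"red":((H<6)|(H>172))&(S>150)&(V>90),"green":(H>45)&(H<85)&(S>120)&(V>70),"orange":(H>9)&(H<24)&(S>150)&(V>110),"dark":(V<60)}[col]
    k=np.zeros_like(m); u0,v0,u1,v1=box; k[v0:v1,u0:u1]=1
    m=(m&k).astype(np.uint8)
    n,l,s,c=cv2.connectedComponentsWithStats(m)
    if n<2: return None
    i=1+np.argmax(s[1:,4]); return c[i],s[i],l==i
E
python3 - <<'E'
from h import *
for n,box in(("scene",(325,170,420,250)),("side",(330,160,375,220))):
    im=np.load(n+"_i.npy");d=np.load(n+"_d.npy")
    for c in("red","green","orange"):
        b=blob(im,box,c)
        if b is None: print(n,c,None); continue
        v,u=np.nonzero(b[2]); P=pts(n,np.c_[u,v],d[v,u]); 
        print(n,c,b[0].round(1),b[1],np.median(P,0).round(1))
n="scene";d=np.load(n+"_d.npy")
for nm,u,v in(("rocker",399,187),("lidfrontL",327,208),("pen",374,268),("pen1",389,246),("pen0",358,290),("timer",295,262),("lidtop",335,165),("frontL",343,265),("frontR",414,208)):
    print(nm,pts(n,[u,v],d[v,u])[0].round(1))
E
```

```text
scene red [367.5 214.6] [361 209  14  12  90] [480.8 215.9  85.1]
scene green [384.  203.1] [378 198  13  11  85] [491.5 169.   85.2]
scene orange [364.4 195.4] [353 186  24  19 219] [518.5 199.2 100.6]
side red [354.2 192.6] [350 188  10  10  59] [481.5 218.8  84.6]
side green [357.2 181.2] [353 177   9   9  47] [491.4 171.7  85.2]
side orange [341.  179.9] [336 172  11  17 130] [518.7 200.6 100.2]
rocker [510.1 116.9  91.2]
lidfrontL [523.8 284.4 103.2]
pen [411.1 240.7   6.3]
pen1 [442.8 181.4   5.5]
pen0 [383.7 296.3   5.6]
timer [499.1 374.5  14.9]
lidtop [594.2 224.7 137.4]
frontL [435.5 299.4  28. ]
frontR [482.2  90.4  37.9]
```

```bash
python3 - <<'E'
from h import *
out=[]
for n in("scene","side"):
    d=np.load(n+"_d.npy"); v,u=np.mgrid[0:400,0:640]; ok=d>0
    P=pts(n,np.c_[u[ok],v[ok]],d[ok]); out.append(P)
P=np.vstack(out)
m=(P[:,2]>15)&(P[:,0]>100)&(P[:,0]<650)&(P[:,1]>-700)&(P[:,1]<320)
P=P[m]
# max height grid 50mm
for x in range(100,650,50):
    r=[]
    for y in range(-700,320,50):
        q=P[(P[:,0]>=x)&(P[:,0]<x+50)&(P[:,1]>=y)&(P[:,1]<y+50),2]
        r.append(int(np.percentile(q,98)) if len(q)>3 else 0)
    print(x,r)
E
```

```text
100 [0, 0, 0, 0, 0, 0, 0, 0, 0, 0, 0, 0, 0, 0, 474, 461, 198, 0, 0, 0, 0]
150 [0, 0, 0, 0, 0, 0, 0, 0, 0, 0, 0, 0, 0, 208, 464, 449, 205, 0, 0, 0, 0]
200 [0, 0, 0, 0, 0, 0, 0, 0, 0, 0, 0, 0, 0, 0, 194, 0, 0, 0, 0, 0, 0]
250 [0, 0, 0, 0, 0, 0, 0, 0, 0, 0, 339, 343, 341, 345, 0, 0, 0, 0, 0, 0, 0]
300 [0, 0, 0, 0, 0, 0, 0, 0, 0, 0, 352, 353, 353, 347, 0, 0, 0, 0, 0, 0, 0]
350 [0, 0, 0, 0, 0, 0, 0, 0, 0, 0, 152, 350, 345, 308, 0, 0, 0, 0, 0, 0, 0]
400 [0, 0, 0, 0, 0, 0, 0, 0, 0, 0, 152, 327, 326, 151, 0, 0, 0, 0, 67, 76, 73]
450 [0, 0, 0, 0, 88, 90, 0, 34, 0, 26, 159, 323, 301, 160, 0, 78, 90, 88, 89, 93, 92]
500 [0, 0, 0, 0, 0, 0, 0, 34, 0, 30, 150, 258, 258, 102, 0, 89, 99, 136, 138, 138, 138]
550 [0, 0, 0, 0, 0, 72, 0, 0, 0, 0, 0, 259, 257, 94, 0, 0, 139, 139, 139, 139, 139]
600 [38, 0, 0, 0, 0, 0, 0, 0, 0, 0, 0, 0, 0, 0, 0, 0, 139, 139, 139, 139, 139]
```

>>> apply_moves([
  [0, 0, -2, -7.1],
  [0, 0, -2, -7.1],
  [0, 0, -2, -7.1],
  [0, 0, -2, -7.1],
  [0, 0, -2, -7.1],
  [0, 0, -2, -7.1],
  [0, 0, -2, -7.1],
  [0, 0, -2, -7.1],
  [0, 0, -2, -7.1],
  [0, 0, -2, -7.1],
], hand=-1)

```text
clock: 0.93
ee_pos: [136.4, -532.6, 432.0]
eef_rot: [0.733, 0.68, 0.0, -0.0]
wrist_force: [0.1, -0.9, 0.9]
finger_gap: -0.4
finger_force: 0.0
```

>>> apply_moves([
  [0, 0, 0, -7.1],
  [0, 0, 0, -7.1],
  [0, 0, 0, -7.1],
  [0, 0, 0, -7.1],
  [0, 0, 0, -7.1],
  [0, 0, 0, -7.1],
  [0, 0, 0, -7.1],
  [0, 0, 0, -7.1],
  [0, 0, 0, -7.1],
  [0, 0, 0, -7.1],
])

```text
clock: 1.77
ee_pos: [136.5, -532.9, 430.9]
eef_rot: [0.202, 0.979, 0.0, -0.0]
wrist_force: [0.5, -0.7, -0.6]
finger_gap: -0.4
finger_force: 0.0
```

>>> apply_moves([
  [0, 0, 0, -7.1],
  [0, 0, 0, -7.1],
  [0, 0, 0, -7.1],
  [0, 0, 0, -7.1],
  [0, 0, 0, -7.1],
  [0, 0, 0, 0],
])

```text
clock: 2.27
ee_pos: [136.5, -532.8, 431.0]
eef_rot: [-0.106, 0.994, 0.0, -0.0]
wrist_force: [-0.0, 0.3, -0.2]
finger_gap: 0.0
finger_force: 0.0
```

>>> apply_moves([
  [-1.85, 3.2, 0, 0],
  [-1.85, 3.2, 0, 0],
  [-1.85, 3.2, 0, 0],
  [-1.85, 3.2, 0, 0],
  [-1.85, 3.2, 0, 0],
  [-1.85, 3.2, 0, 0],
  [-1.85, 3.2, 0, 0],
  [-1.85, 3.2, 0, 0],
  [-1.85, 3.2, 0, 0],
  [-1.85, 3.2, 0, 0],
])

```text
clock: 3.1
ee_pos: [251.5, -179.9, 431.3]
eef_rot: [-0.101, 0.995, -0.0, 0.0]
wrist_force: [1.3, -0.9, 0.2]
finger_gap: 0.1
finger_force: 0.0
```

>>> apply_moves([
  [-1.85, 3.2, 0, 0],
  [-1.85, 3.2, 0, 0],
  [-1.85, 3.2, 0, 0],
  [-1.85, 3.2, 0, 0],
  [-1.85, 3.2, 0, 0],
  [-1.85, 3.2, 0, 0],
  [-1.85, 3.2, 0, 0],
  [-1.85, 3.2, 0, 0],
  [-1.85, 3.2, 0, 0],
  [-1.85, 3.2, 0, 0],
])

```text
clock: 3.93
ee_pos: [366.9, 171.7, 431.3]
eef_rot: [-0.101, 0.995, 0.0, 0.0]
wrist_force: [0.9, -0.5, 0.7]
finger_gap: -0.0
finger_force: 0.0
```

```bash
python3 - <<'E'
from h import *
s=state(); print(s["ee_pos"],s["qpos"])
print(pts("wrist",[[320,200]],[400],s))
E
```

```text
[366.85809336 171.73995015 431.2600468 ] [ 4.37906908e-01 -7.68010738e-02  4.26150859e-01  2.07340644e+00
 -1.03481992e-04  2.34866463e-01]
[[405.40179562 178.05010651 193.14313657]]
```

```bash
python3 - <<'E'
from h import *
s=state(); im,d=snapshot("wrist"); save("w1",im); np.save("w1_i.npy",im); np.save("w1_d.npy",d)
for c in("red","green","orange"):
    b=blob(im,(0,0,640,400),c); v,u=np.nonzero(b[2]); P=pts("wrist",np.c_[u,v],d[v,u],s)
    print(c,b[0].round(1),b[1],np.median(P,0).round(1))
E
```

```text
red [597.6 348.8] [589 339  19  20 237] [607.9 725.7 104.4]
green [305.3 228.2] [297 222  17  14 178] [490.6 170.2  85.8]
orange [319.2 249.2] [302 245  38  13 218] [514.6 194.7  99.4]
```

View pics/w1.png

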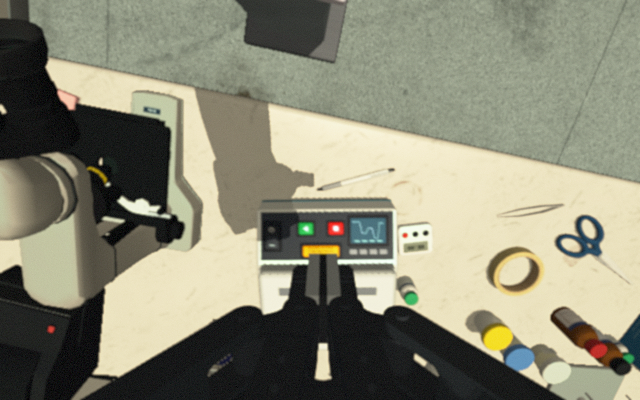

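The wrist view (near side at the top) shows the red key at (336,229), green (305,228) and rocker around (271,235). The paddle is at (319,250), partly behind the fingers. I'll go closer for a finer measurement.

>>> apply_moves([
  [-0.8, 0, 3.6, 0],
  [-0.8, 0, 3.6, 0],
  [-0.8, 0, 3.6, 0],
  [-0.8, 0, 3.6, 0],
  [-0.8, 0, 3.6, 0],
  [0, 0, 0, 0],
])

```text
clock: 4.48
ee_pos: [404.6, 177.0, 244.0]
eef_rot: [-0.101, 0.995, -0.002, -0.005]
wrist_force: [-1.4, -0.4, -0.9]
finger_gap: 0.1
finger_force: 0.0
```

```bash
python3 - <<'E'
from h import *
s=state(); print(s["ee_pos"],s["eef_rot"]); im,d=snapshot("wrist"); np.save("w2_i.npy",im); np.save("w2_d.npy",d); np.save("w2_s.npy",s,allow_pickle=True)
for c in("red","green","orange"):
    b=blob(im,(180,0,460,400),c); v,u=np.nonzero(b[2]); P=pts("wrist",np.c_[u,v],d[v,u],s)
    print(c,b[0].round(1),b[1],np.median(P,0).round(1), P.min(0).round(1),P.max(0).round(1))
save("w2",cv2.resize(im[100:400,160:480],(800,750))[:600])
E
```

```text
[404.55294229 176.96477481 243.97212828] [-0.10133349  0.99483898 -0.00161602 -0.00493188]
red [348.2 262. ] [337 256  20  20 192] [473.7 219.7  84.9] [323.2 161.7  78.7] [488.4 229.8 387.3]
green [293.8 263.6] [286 257  22  19 212] [486.7 163.6  85.1] [397.8 156.8  81.5] [501.4 178.5 257.3]Traceback (most recent call last):
  File "<stdin>", line 4, in <module>
TypeError: 'NoneType' object is not subscriptable
```

>>> apply_moves([
  [-2.0, 0, 0, 0],
  [-2.0, 0, 0, 0],
  [-1.8, 0, 0, 0],
  [0, 0, 0, 0],
  [0, 0, 0, 0],
])

```text
clock: 4.95
ee_pos: [463.4, 189.9, 253.5]
eef_rot: [-0.102, 0.995, 0.0, 0.001]
wrist_force: [0.2, -0.8, -0.1]
finger_gap: -0.0
finger_force: 0.0
```

```bash
python3 - <<'E'
from h import *
s=state(); print(s["ee_pos"],s["eef_rot"]); im,d=snapshot("wrist"); np.save("w2_i.npy",im); np.save("w2_d.npy",d); np.save("w2_s.npy",s,allow_pickle=True)
save("w2",cv2.resize(im[100:340,160:480],(800,600)))
for c in("red","green","orange"):
    b=blob(im,(180,0,460,400),c)
    if b is None: continue
    v,u=np.nonzero(b[2]); P=pts("wrist",np.c_[u,v],d[v,u],s)
    print(c,b[0].round(1),b[1],np.median(P,0).round(1), P.min(0).round(1),P.max(0).round(1))
E
```

```text
[463.43519561 189.94303277 253.53285804] [-1.02400475e-01  9.94742860e-01  2.58506330e-04  8.47286635e-04]
red [343.6 204.9] [332 195  24  21 417] [479.8 216.4  86.3] [470.  203.5  78. ] [491.8 229.4  91. ]
green [294.8 205.8] [284 196  23  20 360] [490.5 168.4  86.6] [480.5 157.1  81.3] [501.2 181.3  90.3]
orange [316.1 241.8] [291 233  59  19 790] [518.4 193.3 100.7] [380.5 171.   92.4] [531.3 230.1 395.9]
```

View pics/w2.png

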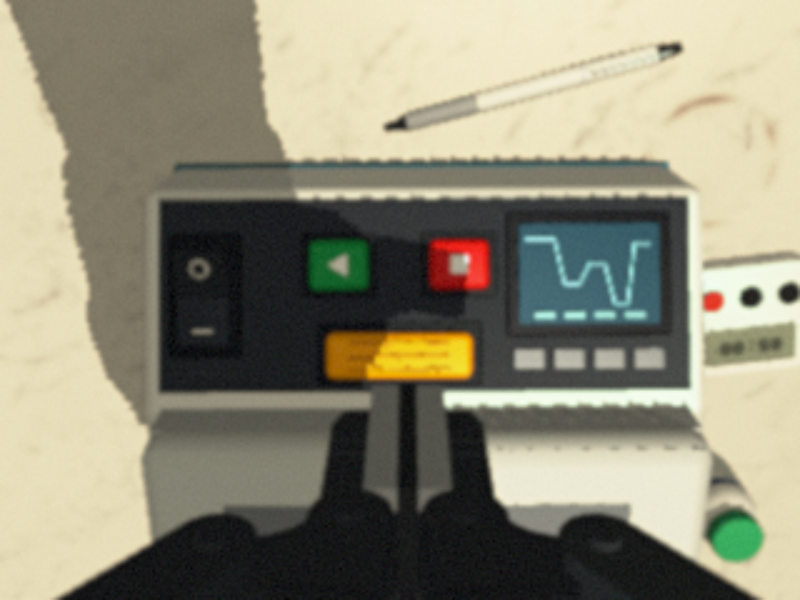

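The crop shows the rocker's near half at (199,268), far half at (202,328), green key (339,265), red key (459,265) and paddle centred at (400,357). The pen is clear of the machine's front.

```bash
python3 - <<'E'
from h import *
s=np.load("w2_s.npy",allow_pickle=True).item(); d=np.load("w2_d.npy")
print(R.from_quat(s["eef_rot"]).as_matrix().round(3).tolist())
for nm,u,v in(("near",199,268),("near front",201,245),("pivot",201,298),("far",202,328),("padc",400,357),("pad L",470,357),("pad R",330,357),("pad rear",350,379),("pad front",400,335),("red",459,265),("red front",459,243),("red rear",459,287),("panel",400,290),("lid edge",300,440)):
    px=[160+u/2.5,100+v/2.5]; i,j=int(px[0]),int(px[1])
    z=np.median(d[j-1:j+2,i-1:i+2])
    print(nm,pts("wrist",px,z,s)[0].round(1))
E
```

```text
[[-0.979, -0.204, 0.002], [-0.204, 0.979, 0.001], [-0.002, 0.0, -1.0]]
near [501.2 116.6  91.2]
near front [495.4 114.3  81.2]
pivot [513.9 118.8  90.5]
far [524.6 121.6  94.9]
padc [517.6 200.2 102.1]
pad L [512.8 227.3 100.5]
pad R [523.5 173.4 101.4]
pad rear [532.7 182.9  98.7]
pad front [510.3 198.7  97.9]
red [480.7 216.3  87.1]
red front [472.8 214.7  83.8]
red rear [489.1 218.1  89. ]
panel [496.5 195.7  85.3]
lid edge [544.5 168.5 130.6]
```

>>> apply_moves([
  [-0.37, 0.45, 3.1, 0],
  [-0.37, 0.45, 3.1, 0],
  [-0.37, 0.45, 3.1, 0],
  [-0.37, 0.44, 3.1, 0],
  [-0.37, 0.44, 3.1, 0],
  [0, 0, 0, 0],
  [0, 0, 0, 0],
])

```text
clock: 5.58
ee_pos: [475.4, 215.2, 96.9]
eef_rot: [-0.103, 0.995, -0.0, -0.001]
wrist_force: [0.3, 0.6, 0.6]
finger_gap: -0.3
finger_force: 0.0
```

>>> apply_moves([
  [-0.1, 0, 0.3, 0],
  [0, 0, 0.3, 0],
  [0, 0, 0, 0],
  [0, 0, 0, 0],
])

```text
clock: 5.92
ee_pos: [477.8, 215.7, 91.5]
eef_rot: [-0.103, 0.995, 0.0, 0.001]
wrist_force: [0.6, 0.2, 0.8]
finger_gap: 0.0
finger_force: 0.0
```

>>> apply_moves([
  [0, 0, 0.2, 0],
  [0, 0, 0.2, 0],
  [0, 0, 0, 0],
  [0, 0, 0, 0],
])

```text
clock: 6.25
ee_pos: [477.6, 215.7, 86.6]
eef_rot: [-0.103, 0.995, 0.0, 0.0]
wrist_force: [0.6, -1.0, 2.3]
finger_gap: -0.1
finger_force: 1.2
```

Contact with the key; continue down.

>>> apply_moves([
  [0, 0, 0.2, 0],
  [0, 0, 0.1, 0],
  [0, 0, 0, 0],
  [0, 0, 0, 0],
])

```text
clock: 6.58
ee_pos: [477.9, 215.8, 83.8]
eef_rot: [-0.103, 0.995, 0.0, 0.001]
wrist_force: [1.9, 1.3, 4.9]
finger_gap: -0.1
finger_force: 2.4
```

>>> apply_moves([
  [0, 0, 0.1, 0],
  [0, 0, 0.1, 0],
  [0, 0, 0, 0],
  [0, 0, 0, 0],
])

```text
clock: 6.92
ee_pos: [478.0, 215.8, 83.3]
eef_rot: [-0.103, 0.995, 0.0, 0.001]
wrist_force: [-2.0, -0.8, 16.3]
finger_gap: -0.2
finger_force: 8.1
```

>>> apply_moves([
  [0, 0, -2, 0],
  [0, 0, -2, 0],
  [-1.6, -1.2, 0, 0],
  [-1.6, -1.1, 0, 0],
  [0, 0, 0.4, 0],
  [0, 0, 0.5, 0],
  [0, 0, 0, 0],
  [0, 0, 0, 0],
])

```text
clock: 7.58
ee_pos: [512.3, 199.7, 111.3]
eef_rot: [-0.104, 0.995, -0.0, -0.001]
wrist_force: [-0.5, 0.5, -0.8]
finger_gap: -0.1
finger_force: 0.0
```

```bash
python3 - <<'E'
from h import *
print(state()["ee_pos"],state()["wrist_force"])
im,d=snapshot("scene"); save("s2",cv2.resize(im[130:280,260:460],(800,600)))
E
```

```text
[512.30022583 199.72695078 111.31343528] [-0.54976799  0.48970598 -0.8205891 ]
```

View pics/s2.png

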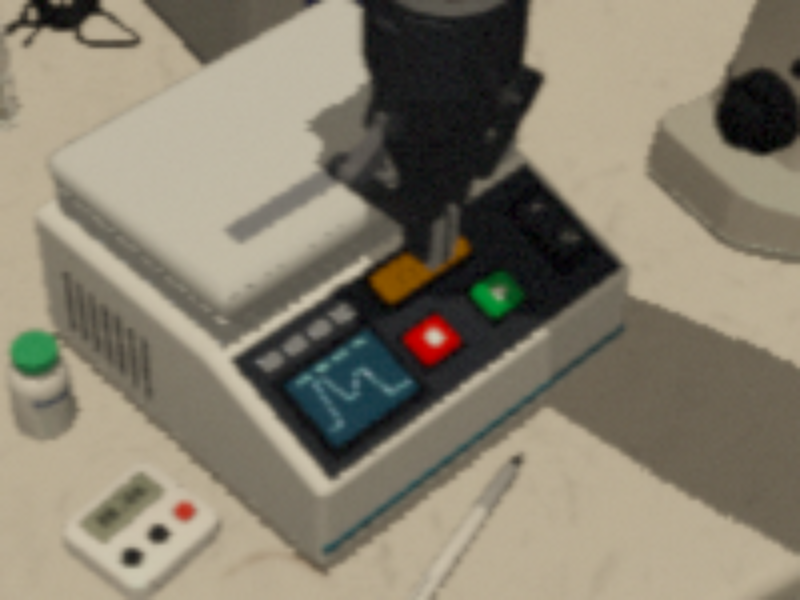

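The scene crop shows the shut fingertips standing over the paddle at (435,260). The lid is still shut and nothing around the machine has moved.

>>> apply_moves([
  [0, 0, 0.4, 0],
  [0, 0, 0.3, 0],
  [0, 0, 0, 0],
  [0, 0, 0, 0],
])

```text
clock: 7.97
ee_pos: [513.1, 199.7, 105.1]
eef_rot: [-0.104, 0.995, -0.0, -0.0]
wrist_force: [0.0, -0.3, 0.2]
finger_gap: -0.0
finger_force: 0.0
```

>>> apply_moves([
  [0, 0, 0.2, 0],
  [0, 0, 0.2, 0],
  [0, 0, 0.2, 0],
  [0, 0, 0.2, 0],
  [0, 0, 0.05, 0],
  [0, 0, 0, 0],
  [2.5, 0, -1.5, 0],
  [3.5, 0, -1.5, 0],
  [3.5, 0, -1.5, 0],
  [3, 0, 0, 0],
])

```text
clock: 8.8
ee_pos: [390.3, 173.9, 144.1]
eef_rot: [-0.103, 0.995, 0.0, 0.001]
wrist_force: [0.4, -0.2, 1.3]
finger_gap: 0.0
finger_force: 0.0
```

>>> apply_moves([
  [0, 0, 0, 0],
  [0, 0, 0, 0],
  [0, 0, 0, 0],
  [0, 0, 0, 0],
  [0, 0, 0, 0],
  [0, 0, 0, 0],
])

```text
clock: 9.3
ee_pos: [391.5, 174.0, 141.3]
eef_rot: [-0.103, 0.995, -0.0, -0.001]
wrist_force: [-0.1, -0.2, -0.1]
finger_gap: -0.2
finger_force: 0.0
```

```bash
python3 - <<'E'
from h import *
print(state()["ee_pos"])
im,d=snapshot("scene"); save("s3",cv2.resize(im[130:280,260:460],(800,600)))
E
```

```text
[391.45984035 173.97496799 141.26082439]
```

View pics/s3.png

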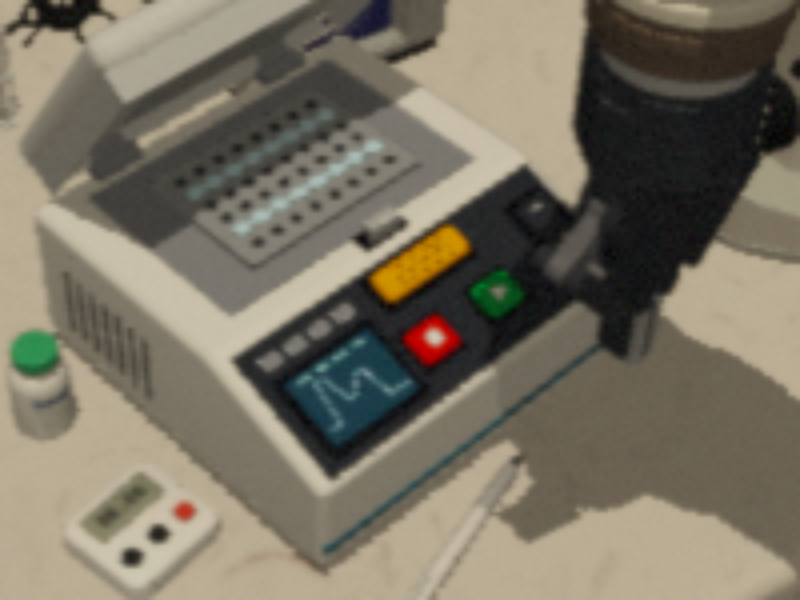

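The lid has swung up by itself, the catch is back, and the keys and loose things are undisturbed. Next I go over the rocker, giving the lid time to reach its stop.

>>> apply_moves([
  [-1.71, -1.58, 0, 0],
  [-1.71, -1.58, 0, 0],
  [-1.71, -1.58, 0, 0],
  [-1.71, -1.58, 0, 0],
  [-1.71, -1.58, 0, 0],
  [0, 0, 1, 0],
  [0, 0, 1, 0],
  [0, 0, 1, 0],
  [0, 0, 0.8, 0],
  [0, 0, 0, 0],
])

```text
clock: 10.18
ee_pos: [489.4, 114.5, 101.4]
eef_rot: [-0.104, 0.995, -0.0, -0.002]
wrist_force: [-0.2, -0.4, -0.1]
finger_gap: -0.2
finger_force: 0.0
```

>>> apply_moves([
  [0, 0, 0, 0],
  [0, 0, 0, 0],
  [0, 0, 0, 0],
  [0, 0, 0, 0],
  [0, 0, 0, 0],
  [0, 0, 0, 0],
  [0, 0, 0, 0],
  [0, 0, 0, 0],
  [0, 0, 0, 0],
  [0, 0, 0, 0],
])

```text
clock: 11.02
ee_pos: [491.0, 114.2, 103.8]
eef_rot: [-0.103, 0.995, -0.0, -0.0]
wrist_force: [0.6, -0.4, 0.4]
finger_gap: -0.2
finger_force: 0.0
```

```bash
python3 - <<'E'
from h import *
print(state()["ee_pos"])
im,d=snapshot("side"); im2,_=snapshot("scene"); save("s4",np.hstack([cv2.resize(im[90:250,230:390],(400,400)),cv2.resize(im2[90:250,280:440],(400,400))]))
E
```

```text
[490.98754706 114.23463925 103.77253505]
```

View pics/s4.png

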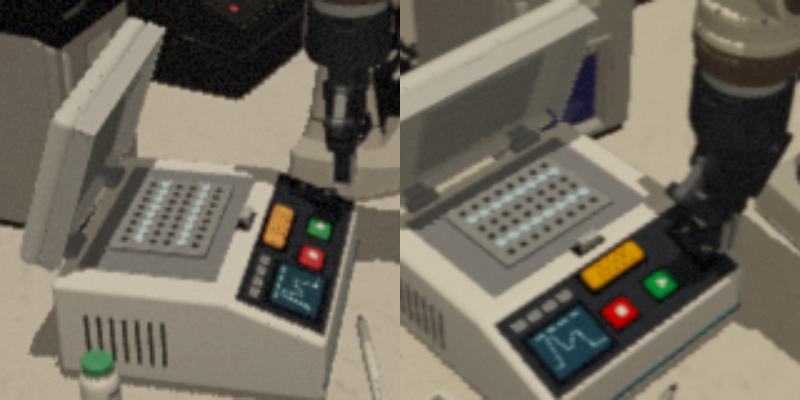

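The lid stands fully open, leaning back past its edge in the left view. The fingertips are over the rocker's near end, so I press.

>>> apply_moves([
  [0, 0, 0.5, 0],
  [0, 0, 0.5, 0],
  [0, 0, 0.2, 0],
  [0, 0, 0.2, 0],
  [0, 0, 0, 0],
  [0, 0, 0, 0],
])

```text
clock: 11.62
ee_pos: [490.8, 114.2, 89.6]
eef_rot: [-0.103, 0.995, -0.0, -0.0]
wrist_force: [-2.0, -1.1, 2.0]
finger_gap: -0.0
finger_force: 0.8
```

>>> apply_moves([
  [0, 0, 0.2, 0],
  [0, 0, 0.2, 0],
  [0, 0, 0, 0],
  [0, 0, 0, 0],
])

```text
clock: 11.95
ee_pos: [491.0, 114.3, 85.4]
eef_rot: [-0.103, 0.995, -0.0, -0.0]
wrist_force: [-0.2, 0.6, -0.1]
finger_gap: -0.2
finger_force: 0.0
```

>>> apply_moves([
  [0, 0, 0.1, 0],
  [0, 0, 0.1, 0],
  [0, 0, 0, 0],
  [0, 0, 0, 0],
])

```text
clock: 12.28
ee_pos: [491.3, 114.3, 84.4]
eef_rot: [-0.103, 0.995, 0.0, 0.0]
wrist_force: [-1.5, -1.0, 5.0]
finger_gap: 0.5
finger_force: 2.5
```

>>> apply_moves([
  [0, 0, -2, 0],
  [1, 0, -3, 0],
  [1, 0, -3, 0],
  [0, 0, -3, 0],
  [-1, 0, -2, 0],
  [0, 1, -2, 0],
  [0, 2, 0, 0],
  [0, 0, 0, 0],
  [0, 0, 0, 0],
])

```text
clock: 13.03
ee_pos: [475.0, 142.0, 233.6]
eef_rot: [-0.104, 0.995, -0.0, -0.0]
wrist_force: [0.9, 0.9, -0.4]
finger_gap: 0.1
finger_force: 0.0
```

```bash
python3 - <<'E'
from h import *
s=state(); print(s["ee_pos"])
im,d=snapshot("wrist"); im2,_=snapshot("scene")
save("s5",np.hstack([cv2.resize(im[120:280,180:380],(500,400)),cv2.resize(im2[130:280,300:420],(300,400))]))
E
```

```text
[475.03317489 142.02021931 233.59247717]
```

View pics/s5.png

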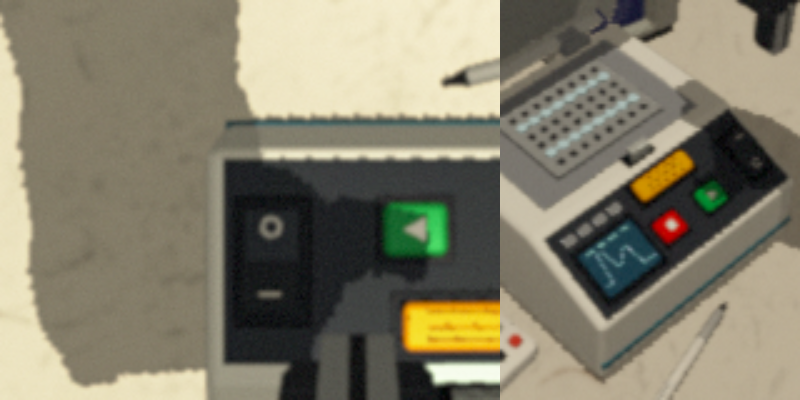

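The near half of the rocker (270,228) now looks flat and the lid is still open. I'll check the heights with depth before handing in.

```bash
python3 - <<'E'
from h import *
s=state(); im,d=snapshot("wrist")
for nm,u,v in(("near",270,228),("far",270,293),("panel",345,250)):
    i,j=int(180+u/2.5),int(120+v/2.5)
    print(nm,pts("wrist",[i,j],np.median(d[j-2:j+3,i-2:i+3]),s)[0].round(1))
E
```

```text
near [500.8 115.3  86.5]
far [520.9 120.1  99. ]
panel [504.5 144.5  84.7]
```

Compared with the earlier look, the near half has dropped about 5 mm and the far half has risen about 5 mm, so the rocker is off.

```bash
python3 -c "
from station import *
print(job_done())"
```

```text
the job is handed in; nothing more can be done
None
```

I pressed the stop key fully down, pushed the paddle so the lid sprang open by itself, then switched the mains rocker off; the start key and the things around the machine were not touched, and the job was handed in at about 13 s.

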